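# Turn the flat-tyred rover wheel by its spokes until the valve stem points up

## Robot

A 6-joint arm with a two-finger parallel gripper is mounted at the origin on the work surface. World frame = base frame: x ahead of the robot, y to its left, z up, the work surface at z = 0. Lengths are in m, angles in rad, forces in N, time in s.
With the tool pointing down it reaches from about 0.375 to 0.9 m from the base axis. Payload 3.1 kg.
Tool frame: the origin (TCP) lies between the finger pads; the fingertips stand 8 mm ahead of it and the grasp point (between the pads) lies 11 mm behind it; z points along the fingers, y is the line along which they close (so a half turn about z gives the same grasp; the last joint's range is limited). The gripper opens to 87 mm and grips with 3 to 60 N. Pads are 19 mm wide; open, the fingers measure 117 mm over their backs; the gripper's body (75 mm by 190 mm) begins 51 mm behind the grasp point.
Start: joints at [1.05, 0.527, 1.433, -0, 1.181, -0.178], TCP at [0.21, 0.589, 0.231] pointing down, gripper open.
Joint ranges: [-3.08, 3.08], [-0.75, 2.2], [0.22, 2.44], [-1.43, 4.57], [0, 2.65], [-2.85, 2.85]. Speed limits (rad/s): [2.79, 2.79, 3.14, 3.14, 3.14, 3.14].

## Interface

Orientations are given as a unit quaternion [x, y, z, w].
In Python, from rig import robot, vision, job gives the robot as it stands.
- The arm moves only by the shell command python3 -m handwheel 'ROWS' [OPENING] [FORCE]. ROWS is JSON, a list of rows, each a list of 4 numbers: the shift along the tool's x, y, z as a fraction of full scale, then the turn about the tool's z as a fraction of full scale. A call has 1 to 20 rows; each row is the pose to reach, as a shift and turn from the pose commanded when the call began, along the tool's axes at that moment, turning the shorter way round; what a row does not reach only later rows make up. Full scale, the value 1, is 300 mm for a shift and 2 pi rad for a turn. A row lasts 1/12 s, in which the tool goes at most 41.7 mm and 7.16 degrees, less where a joint would pass 70% of its speed; a pose out of reach is approached as far as the arm can. A call with a number of a shift or a turn outside -1 to 1 is refused whole. A call with a gripper value outside its range is refused whole. OPENING is the opening in per cent of the stroke, from 0 (shut) to 100 (fully open), set as the call begins (- or left out, the last holds). The fingers move at their own pace and stop on an object; FORCE is the grip in N (left out, the last holds). Time passes only in rows, so rows that repeat a pose let the fingers close. It gives the time, the measured TCP pose, the force, the opening and the grip force at its end, in the units of the state.
- robot.get_obs(): the state, without advancing time (a new reading comes with each control period).
- vision.camera(name): name is "side" or "top" or "wrist"; returns a dict with "frame" (420x560x3 uint8, red, green, blue), "K" (3x3 intrinsics, pixels), "cam_to_world" (4x4, takes a point from camera to world coordinates); the wrist camera has in their place "hand_eye" (4x4, takes a point from camera to tool coordinates, whose origin is the TCP and whose axes are the flange's). Camera axes: x right, y down, z forward; pixel columns grow to the right and rows downward; lengths in m; the calibration is good to about 2 mm. A picture is of the moment at which its call begins: read the wrist's pose just before it. There is no depth.
- job.hand_in(): hands the job in; it is judged then, once.
Trained networks look in the newest picture that a camera, given by its name, has taken for a name from the list of things; names that differ only in an ending like _2 or _b are one class to them, and where a whole thing is asked for, a point or a joint stands for the part that bears it (a point fixed in the world has none). Each returns a list of dicts, best first, with "conf" (0 to 1); they miss things now and then, are a little off and sometimes report something else, mostly with a low value. They report only what shows in the picture. A call takes as long as a camera call.
- vision.look_for(camera, label): "point" ([row, column] in pixels, amid what is visible of it).
- vision.outline_of(camera, label): "mask" (420x560 bool, what is visible of it) and "point" ([row, column] in pixels, amid what is visible of it).
The state is a dict: "time": time; "q": joint angles; "joint_velocities": joint speeds; "joint_torque": joint torques, N m; "position": TCP position; "tool_rot": TCP orientation; "ft_force": force on the tool from outside, world axes, zero at the start; "moment": the same for the moment, N m; "grip_width": finger opening in m; "grip_force": force on a finger pad.
Only numpy, scipy, OpenCV 4.12 (cv2) and the standard library are available. Lean on these libraries where they do the work, as an engineer would, in place of code of your own. Each camera call takes 0.05 s, during which the arm holds its last target. There are 200 camera calls.

## Task

The small blue wheel on the bench stand has a flat tyre: push one spoke after another gently with a fingertip, either way round, until the valve is at the very bottom of the rim with its stem pointing straight up at the hub, ready for the inflator, then leave the wheel at rest there and take your hand away. Push on the spokes only: keep off the slack tyre and the valve, and do not pinch a spoke, and do not lift, tip or shove the stand. Leave the inflator, the mug and the tyre lever where they are.

Things in the scene. Friction and masses are not known exactly. Their poses are not given: they have to be found in the camera images.
- stand: Loose but heavy (6 kg) grey steel wheel stand on the desk. Origin: centre of the underside of its foot plate, which is 200 mm along x, 300 mm along y and 10 mm thick. z is up; -x is the side towards the robot (yaw within 0.3 rad). The wheel's axle runs along its x axis. Nothing of the stand is above the axle: the wheel's upper half is open from both sides.
- axle (a point): Centre of the wheel, on the axle in the wheel's middle plane, 182 mm straight above the stand's origin; axes as the stand. An A-frame of 12 mm tube 44 mm in front of this plane and one 44 mm behind it hold the axle: its legs run down from the axle 36 degrees either side of straight down. A-frame heads are 32 mm across; axle ends with 19 mm nuts reach 62 mm from the plane.
- hub (a joint): Turning angle of the wheel, rad. 0 (also 2 pi, -2 pi: it turns without end) = valve at the very bottom, stem pointing straight up. Grows as the wheel turns counter-clockwise seen from the robot (from the stand's -x). The bearing drags (0.22 N m, about 3 N at mid spoke): the wheel stays where it is left and hardly coasts. It starts 120 to 180 degrees from home, valve in the upper part.
- spokes: Blue nylon spokes and rim, turning with the wheel. Origin at the wheel's centre, x along the axle; axes as the stand's at joint value 0. Five straight spokes 72 degrees apart, 16 mm wide, 42 mm deep along the axle (21 mm either side of the middle plane; 32 mm beyond 87 mm radius), from the hub (66 mm across, 72 mm long) to the rim (inner radius 116 mm, 30 mm wide). They lie 36, 108 and 180 degrees from the valve's direction.
- tyre: Black rubber tyre on the rim, slack because it is flat, turning with the wheel. Origin at the wheel's centre, axes as spokes. Round section 35 mm thick (17.5 mm either side of the middle plane), inner radius 127 mm, outer radius 162 mm: its top is 344 mm above the desk. A yellow paint dot, 16 mm across, on each sidewall marks where the valve is (straight outwards of it, 145 mm from the centre).
- valve: Valve stem in the middle of one of the five gaps between spokes: black foot, brass stem 8 mm thick, bright green cap 13 mm thick, 44 mm long in all, in the wheel's middle plane. Origin at its foot on the inside of the rim, 116 mm from the wheel's centre; z runs along the stem from the rim towards the hub, and is vertical when the stem points straight up.
- inflator: Bystander: black cordless tyre inflator with orange bands, standing on the desk, 56 x 46 mm and 159 mm high; origin at the centre of its underside.
- mug: Bystander: white mug, 80 mm across with a handle, 95 mm high, standing on the desk; origin at the centre of its underside.
- tyre_lever: Bystander: red plastic tyre lever, 120 mm long, 15 mm wide and 7 mm thick, lying on the desk along its own x axis; origin on its underside, at its middle.

How it is judged:
On the way:
1. the wheel has been pushed part of the way and let go, before going on with another spoke (angle between valve's own z axis and vertical between 0.2 and 1.95 rad and contact force between the fingers and spokes below 0.2 N), for 0.1 s.
At the end, for the whole second after the job is handed in: The valve is at the bottom of the rim with its stem within 0.12 rad (7 degrees) of straight up, the wheel at rest (under 0.05 rad/s), the stand standing flat within 15 mm of where it stood, and the inflator, mug and tyre lever within 20 mm of where they were (angle between valve's own z axis and vertical below 0.12 rad and velocity of joint hub between -0.05 and 0.05 rad/s and angle between stand's own z axis and vertical below 0.03 rad and height (world z) of stand below 0.005 m and distance of stand from where it was at the start of the episode below 0.015 m and distance of each of inflator, mug, tyre_lever from where it was at the start of the episode below 0.02 m); the robot touches nothing.
It fails at once if the tyre is pushed (more than 4 N) (contact force between any of the fingers, the arm and tyre above 4 N).
It fails at once if the valve is pushed (more than 3 N) (contact force between any of the fingers, the arm and valve above 3 N).
It fails at once if the spokes or rim are pushed hard or pinched (more than 35 N) (contact force between any of the fingers, the arm and spokes above 35 N).
It fails at once if the stand is lifted, tipped or shoved (15 mm, 0.06 rad) (distance of stand from where it was at the start of the episode above 0.015 m or angle between stand's own z axis and vertical above 0.06 rad).
It fails at once if a bystander is lifted, knocked or shifted (20 mm) (distance of any of inflator, mug, tyre_lever from where it was at the start of the episode above 0.02 m).
It also fails if it takes over 72 s, if anything falls off the work surface, if the arm or the gripper's body presses on something with over 40 N, if the wrist force passes 120 N, or if a joint passes its speed limit or range.

## Working session

There is one attempt and no reset: what is moved stays moved. The work goes in short steps, Python scripts to look and compute and a shell command to move; the robot and the scene stay as the last step left them, time stands still between calls to the robot, and variables do not carry over. Pictures are saved under pics/ and viewed, at most 10 in all, crops included, and the job is handed in when it is done.

```bash
mkdir -p pics; ls; cat > h.py <<'E'
import numpy as np, cv2
from rig import robot, vision, job
def proj(c,P):
    T=np.linalg.inv(c["cam_to_world"]); p=(T[:3,:3]@np.atleast_2d(P).T).T+T[:3,3]; q=(c["K"]@p.T).T
    return q[:,:2]/q[:,2:]
def ray(c,rc):
    d=c["cam_to_world"][:3,:3]@np.linalg.inv(c["K"])@[rc[1],rc[0],1]; return c["cam_to_world"][:3,3],d/np.linalg.norm(d)
def onplane(c,rc,p0,n):
    o,d=ray(c,rc); return o+d*(np.dot(np.array(p0)-o,n)/np.dot(d,n))
E
python3 - <<'E'
from h import *
np.set_printoptions(precision=4,suppress=True)
o=robot.get_obs();print(o["position"],o["tool_rot"],o["time"])
ims=[]
for n in["side","top"]:
    c=vision.camera(n);ims.append(c["frame"]);np.savez(n+".npz",**c)
    print(n,c["K"].tolist(),c["cam_to_world"])
    for l in["stand","axle","spokes","tyre","valve","inflator","mug","tyre_lever"]:
        r=vision.look_for(n,l);print(l,[(np.round(x["point"],1).tolist(),round(x["conf"],2)) for x in r[:2]])
cv2.imwrite("pics/a.png",ims[0][...,::-1]);cv2.imwrite("pics/b.png",ims[1][...,::-1])
E
```

```text
pics
[0.2097 0.588  0.2296] [ 0.1706  0.9853 -0.001  -0.0004] 0.0
side [[474.3168650623548, 0.0, 283.46649845248254], [0.0, 474.3168650623548, 214.70902888315717], [0.0, 0.0, 1.0]] [[-0.9365  0.2186 -0.2742  0.912 ]
 [ 0.3505  0.5584 -0.7519  1.0079]
 [-0.0113 -0.8002 -0.5996  0.8968]
 [ 0.      0.      0.      1.    ]]
stand [([219.0, 254.5], 0.97)]
axle [([184.1, 251.4], 0.64), ([221.9, 255.2], 0.57)]
spokes [([185.4, 250.0], 0.84)]
tyre [([182.9, 267.3], 0.81), ([157.6, 281.2], 0.75)]
valve [([154.1, 279.8], 0.71)]
inflator []
mug [([156.8, 281.4], 0.57)]
tyre_lever [([186.0, 256.9], 0.21)]
top [[398.73272537377926, 0.0, 282.71303214439797], [0.0, 398.73272537377926, 218.7737337526932], [0.0, 0.0, 1.0]] [[-0.0886 -0.9706  0.2238  0.3263]
 [-0.9961  0.085  -0.0253  0.0171]
 [ 0.0056 -0.2251 -0.9743  1.0474]
 [ 0.      0.      0.      1.    ]]
stand [([189.3, 282.5], 0.83)]
axle [([185.8, 283.3], 0.84)]
spokes [([174.7, 281.9], 0.68)]
tyre [([158.0, 276.1], 0.86)]
valve [([252.7, 424.5], 0.44)]
inflator [([192.7, 423.8], 0.7)]
mug [([252.8, 426.4], 0.97)]
tyre_lever [([175.0, 283.0], 0.54), ([263.0, 127.2], 0.51)]
```

View pics/a.png

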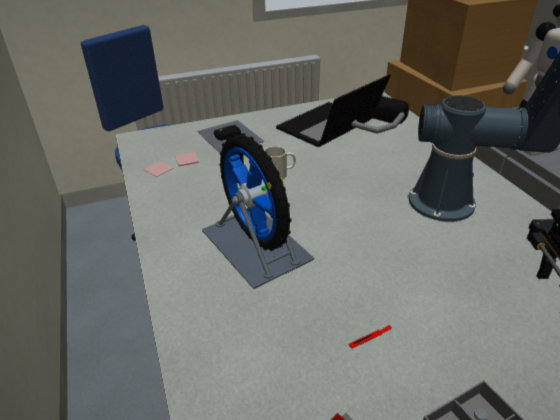

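View pics/b.png

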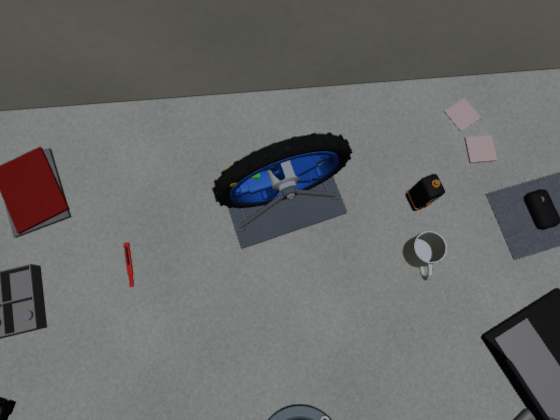

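The top view shows the wheel at about (285,175), with the green cap near (257,176) on the +y side and the yellow dot near (234,184). The lever is at (128,263), the mug at (429,248) and the inflator at (425,190). The side view sees the wheel's far face, with the plate corners clear at about (203,232), (265,281) and (312,256).

```bash
python3 - <<'E'
from h import *
from scipy.optimize import least_squares
np.set_printoptions(precision=4,suppress=True)
C={n:dict(np.load(n+".npz")) for n in["side","top"]}
out=[]
for n,(r0,r1,c0,c1) in dict(side=(115,290,195,320),top=(125,255,205,360)).items():
    im=cv2.resize(C[n]["frame"][r0:r1,c0:c1],None,fx=3.2,fy=3.2,interpolation=cv2.INTER_CUBIC);out.append(im)
    hsv=cv2.cvtColor(C[n]["frame"],cv2.COLOR_RGB2HSV)
    for nm,lo,hi in[("green",(45,120,60),(75,255,255)),("yellow",(22,120,80),(35,255,255))]:
        m=cv2.inRange(hsv,lo,hi);k,l,s,ce=cv2.connectedComponentsWithStats(m)
        print(n,nm,[(ce[i].round(1).tolist(),int(s[i,4])) for i in range(1,k) if s[i,4]>3])
H=max(i.shape[0] for i in out)
im=np.hstack([cv2.copyMakeBorder(i,0,H-i.shape[0],0,0,cv2.BORDER_CONSTANT) for i in out])
im=cv2.resize(im,(800,int(H*800/im.shape[1])));print(im.shape, 3.2*800/sum(i.shape[1] for i in out))
cv2.imwrite("pics/c.png",im[...,::-1])
for rc in[(248,240),(213,346)]: print("top",onplane(C["top"],rc,[0,0,.01],[0,0,1]))
for rc in[(232,203),(281,265),(256,312)]: print("side",onplane(C["side"],rc,[0,0,.01],[0,0,1]))
for rc in[(263,128),(252,426),(208,420)]: print("bystanders",onplane(C["top"],rc,[0,0,.0],[0,0,1]))
E
```

```text
side green [([263.6, 187.4], 17)]
side yellow [([281.5, 179.5], 4), ([269.0, 185.0], 13)]
top green [([256.4, 175.8], 30)]
top yellow [([232.3, 183.7], 7)]
(500, 800, 3) 2.857142857142857
top [0.4959 0.1088 0.01  ]
top [ 0.5656 -0.1803  0.01  ]
side [ 0.7602 -0.1112  0.01  ]
side [0.6536 0.1503 0.01  ]
side [0.4997 0.1048 0.01  ]
bystanders [0.4837 0.4047 0.    ]
bystanders [ 0.4437 -0.3804  0.    ]
bystanders [ 0.5642 -0.3846  0.    ]
```

View pics/c.png

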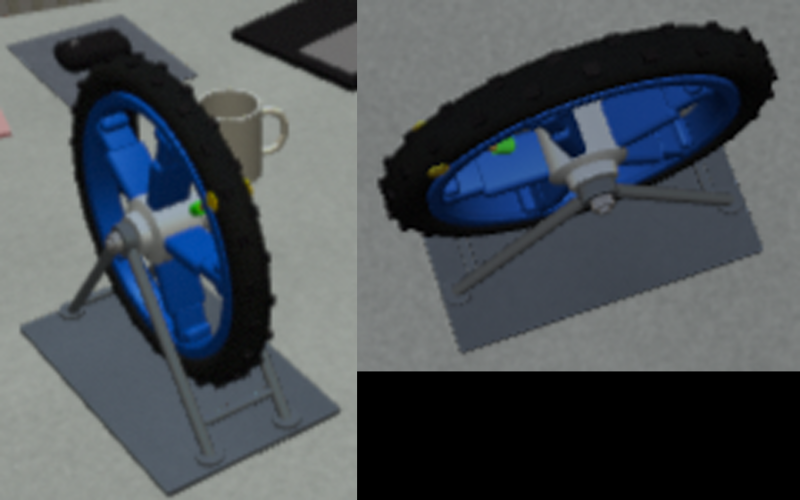

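The crops give better plate corners: side (254,288), (203,230), (313,258) and top (241,248), (346,213). The valve is on the +y side, above the axle. I'll fit the stand pose and wheel angle to these.

```bash
cat >> h.py <<'E'
def S(p,P): # stand->world; p=x,y,yaw
    c,s=np.cos(p[2]),np.sin(p[2]); P=np.atleast_2d(P); return P@np.array([[c,s,0],[-s,c,0],[0,0,1]])+[p[0],p[1],0]
def W(th,r,x): return np.array([x,-r*np.sin(th),.182-r*np.cos(th)])  # wheel point at valve direction th
E
python3 - <<'E'
from h import *
from scipy.optimize import least_squares
np.set_printoptions(precision=4,suppress=True)
C={n:dict(np.load(n+".npz")) for n in["side","top"]}
def F(p):
    th=p[3];g=W(th,76,0) if 0 else W(th,.079,0)
    L=[("side",[.1,.15,.01],(254,288)),("side",[.1,-.15,.01],(203,230)),("side",[-.1,.15,.01],(313,258)),
     ("top",[-.1,.15,.01],(241,248)),("top",[-.1,-.15,.01],(346,213)),("top",[-.062,0,.182],(290.5,195.5)),("side",[.062,0,.182],(236,198.5)),
     ("side",g,(263.6,187.4)),("top",g,(256.4,175.8)),("side",W(th,.145,.0175),(269,185)),("top",W(th,.145,-.0175),(233,184.3))]
    return np.concatenate([(proj(C[n],S(p,P))[0]-q) for n,P,q in L])
r=least_squares(F,[.62,0,.2,-2.1],loss="soft_l1");print(r.x,np.degrees(r.x[3]));print(F(r.x).reshape(-1,2).round(1).tolist())
np.save("p.npy",r.x)
E
```

```text
[ 0.628  -0.0122  0.244  -2.2589] -129.4274140205551
[[-0.9, -1.7], [-2.0, -2.3], [1.3, -1.4], [-1.1, 0.5], [0.5, -0.6], [0.2, 4.0], [-3.8, 1.7], [0.4, -0.3], [-1.5, -0.0], [-0.3, -0.6], [-0.5, 0.2]]
```

```bash
python3 -m handwheel '[[-0.3,-0.2,-0.6,0],[-0.6,-0.35,-0.73,0],[-0.86,-0.53,-0.73,0],[-0.86,-0.53,-0.73,0],[-0.86,-0.53,-0.73,0],[-0.86,-0.53,-0.73,0],[-0.86,-0.53,-0.73,0],[-0.86,-0.53,-0.73,0],[-0.86,-0.53,-0.73,0],[-0.86,-0.53,-0.73,0],[-0.86,-0.53,-0.73,0],[-0.86,-0.53,-0.73,0]]'
python3 - <<'E'
from h import *
np.set_printoptions(precision=4,suppress=True)
o=robot.get_obs();print(o["position"],o["tool_rot"],o["time"],o["grip_width"])
s=vision.camera("side");w=vision.camera("wrist");np.savez("side2.npz",**s)
print(w["K"].tolist(),w["hand_eye"]);print(proj(s,o["position"]))
u,v=proj(s,o["position"])[0].astype(int)
a=cv2.resize(s["frame"][max(0,v-90):v+40,max(0,u-65):u+65],None,fx=3.2,fy=3.2,interpolation=cv2.INTER_CUBIC)
b=cv2.resize(w["frame"],(370,278))
H=max(a.shape[0],278);f=lambda i:cv2.copyMakeBorder(i,0,H-i.shape[0],0,0,cv2.BORDER_CONSTANT)
im=np.hstack([f(a),f(b)]);print(im.shape);cv2.imwrite("pics/d.png",im[...,::-1])
E
```

```text
time: 1.9
position: [0.3991, 0.3521, 0.4491]
tool_rot: [0.171, 0.985, 0.0, -0.001]
ft_force: [-0.0, -0.2, -0.1]
grip_width: 0.0869
grip_force: 0.0
[0.3991 0.3521 0.4491] [ 0.1709  0.9853  0.0001 -0.0006] 1.9 0.08689753490005835
[[354.8045316787404, 0.0, 276.65828375369927], [0.0, 354.8045316787404, 209.2428990743665], [0.0, 0.0, 1.0]] [[-0.0009 -0.9704 -0.2417  0.0661]
 [ 1.     -0.0007 -0.0009  0.0005]
 [ 0.0008 -0.2417  0.9704 -0.1528]
 [ 0.      0.      0.      1.    ]]
[[417.8403 151.6107]]
(416, 786, 3)
```

View pics/d.png

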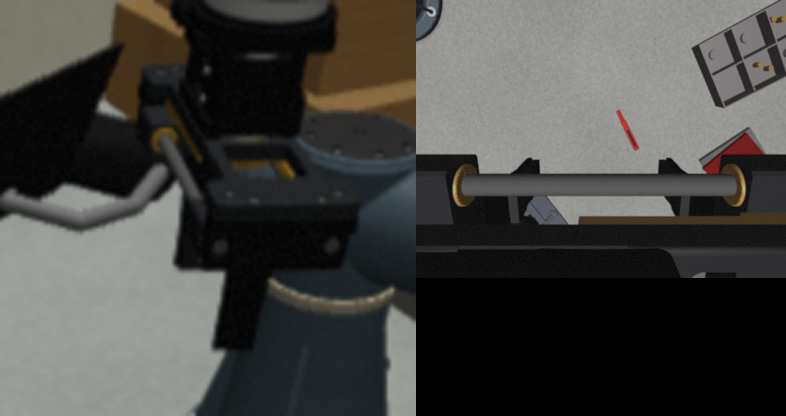

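The hand has a wide body with the fingers hanging below it. Its real clearance decides how I can reach the spokes, so I'll overlay the stated hand dimensions on this picture.

```bash
python3 - <<'E'
from h import *
from scipy.spatial.transform import Rotation as R
s=dict(np.load("side2.npz"));p0=np.array([.3991,.3521,.4491]);Rt=R.from_quat([0.1709,0.9853,0.0001,-0.0006]).as_matrix()
T=lambda P:p0+np.atleast_2d(P)@Rt.T
u0,v0,k=365,70,6.
im=cv2.resize(s["frame"][v0:v0+100,u0:u0+120],None,fx=k,fy=k,interpolation=cv2.INTER_CUBIC)
im=np.clip(im.astype(float)*2.2,0,255).astype(np.uint8)
def box(x,y,z,col):
    P=np.array([[a,b,c] for a in x for b in y for c in z]);q=(proj(s,T(P))-[u0,v0]+.5)*k
    for i in range(8):
        for j in range(i):
            if bin(i^j).count("1")==1: cv2.line(im,tuple(map(int,q[i])),tuple(map(int,q[j])),col,1)
box((-.0095,.0095),(.0435,.0585),(-.062,.008),(255,0,0))
box((-.0375,.0375),(-.095,.095),(-.062,-.1),(0,255,0))
cv2.imwrite("pics/e.png",im[...,::-1])
E
```

```text
(no output)
```

View pics/e.png

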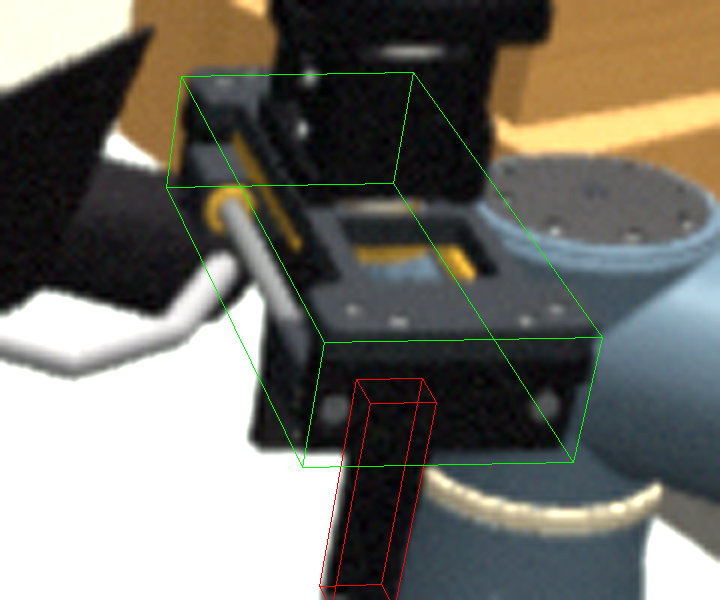

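The hand outline matches the stated sizes. The fingers extend 70 mm below the body, so the body would meet the tyre top before the tips got far in. I'll check the finger shape in the wrist view before choosing an approach.

```bash
python3 -m handwheel '[[0,0,0,0],[0,0,0,0],[0,0,0,0],[0,0,0,0]]' 45
python3 - <<'E'
from h import *
o=robot.get_obs();print(o["time"],o["grip_width"])
w=vision.camera("wrist");H=w["hand_eye"];w["cam_to_world"]=H
im=cv2.resize(w["frame"][220:420,130:420],None,fx=2.75,fy=2.75,interpolation=cv2.INTER_CUBIC)
im=np.clip(im.astype(float)*2.5,0,255).astype(np.uint8)
g=o["grip_width"]/2
for sg in(-1,1):
  for (x,z,col) in[(.0095,.008,(255,0,0)),(-.0095,.008,(255,0,0)),(.0095,-.062,(0,255,0)),(.0095,-.03,(255,255,0))]:
    for y in(g,g+.015):
      q=(proj(w,[x,sg*y,z])[0]-[130,220]+.5)*2.75;cv2.circle(im,tuple(map(int,q)),4,col,1)
cv2.imwrite("pics/f.png",im[...,::-1]);print(im.shape)
E
```

```text
time: 2.33
position: [0.3991, 0.3527, 0.4492]
tool_rot: [0.17, 0.985, -0.0, -0.0]
ft_force: [0.0, -0.6, 0.5]
grip_width: 0.0679
grip_force: 0.0
2.3333 0.0679339198007227
(550, 798, 3)
```

View pics/f.png

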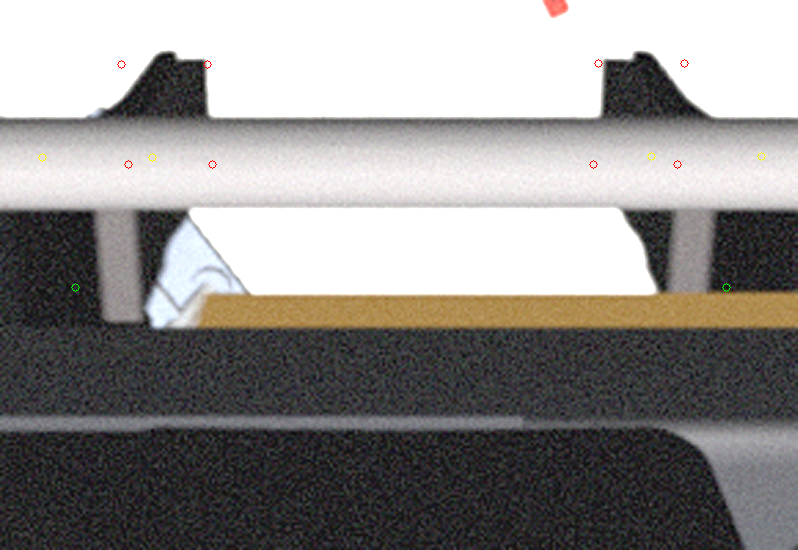

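The fingers are straight and tapered, with no hook. With the hand straight down over the wheel, the body meets the tyre top when the tips are still about 92 mm above the axle. The spokes only stand proud of the tyre inside 87 mm, so a tool-down approach can't work. The interface says unreachable poses are approached as far as the arm can go. I'll test in free space whether the hand tilts at the edge of its reach.

```bash
python3 -m handwheel '[[-0.13,0.13,0,0],[-0.26,0.26,0,0],[-0.4,0.5,0,0],[-0.6,0.9,0,0],[-0.64,1,0,0],[-0.64,1,0,0],[-0.64,1,0,0],[-0.64,1,0,0],[-0.64,1,0,0],[-0.64,1,0,0]]' 0; python3 -m handwheel '[[-0.1,0.15,0,0],[-0.2,0.3,0,0],[-0.3,0.45,0,0],[-0.4,0.6,0,0],[-0.4,0.6,0,0],[-0.4,0.6,0,0],[-0.4,0.6,0,0],[-0.4,0.6,0,0]]'; python3 -c "
from h import *
print(robot.get_obs()['q'])"
```

```text
time: 3.22
position: [0.6621, 0.5548, 0.4238]
tool_rot: [0.17, 0.985, 0.003, 0.001]
ft_force: [0.3, 1.1, 0.2]
grip_width: 0.0019
grip_force: 0.0
time: 3.88
position: [0.6985, 0.5726, 0.3739]
tool_rot: [0.171, 0.985, 0.02, 0.017]
ft_force: [0.0, 1.3, -0.3]
grip_width: 0.0005
grip_force: 0.0
[ 0.56117681  0.94302547  0.21801813  0.00711873  1.92843684 -0.66406718]
```

```bash
python3 -m handwheel '[[0,0,0,0],[0,0,0,0]]';  python3 -m handwheel '[[-0.2,0.3,-0.3,0],[-0.5,0.7,-0.7,0],[-0.6,0.9,-1,0],[-0.6,0.9,-1,0],[-0.6,0.9,-1,0],[-0.6,0.9,-1,0],[-0.6,0.9,-1,0],[-0.6,0.9,-1,0],[-0.6,0.9,-1,0],[-0.6,0.9,-1,0],[-0.6,0.9,-1,0],[-0.6,0.9,-1,0]]'; python3 -m handwheel '[[0,0,0,0],[0,0,0,0]]'; python3 -c "
from h import *
print(robot.get_obs()['q'])"
```

```text
time: 4.05
position: [0.6983, 0.5725, 0.3742]
tool_rot: [0.171, 0.985, 0.02, 0.017]
ft_force: [-0.0, -0.2, 0.2]
grip_width: 0.0009
grip_force: 0.0
time: 5.05
position: [0.6775, 0.5437, 0.4593]
tool_rot: [0.17, 0.985, 0.031, 0.027]
ft_force: [0.7, -0.2, -0.1]
grip_width: 0.0004
grip_force: 0.0
time: 5.22
position: [0.6775, 0.5438, 0.4594]
tool_rot: [0.17, 0.985, 0.031, 0.027]
ft_force: [-0.8, 0.2, 0.7]
grip_width: 0.0004
grip_force: 0.0
[ 0.54421825  0.84383263  0.21895509  0.01264963  1.99764721 -0.67810143]
```

The tool's tilt persists and builds up from call to call: pulling past the reach limit leans the fingers outward. That gives a documented way to get them pointing at the wheel. I'll move to the wheel's azimuth, high above it, and build up tilt there.

```bash
cat > st.py <<'E'
from h import *
from scipy.spatial.transform import Rotation as R
np.set_printoptions(precision=3,suppress=True)
o=robot.get_obs();M=R.from_quat(o["tool_rot"]).as_matrix()
z=M[:,2];print("t",o["time"],"p",np.array(o["position"]),"q",np.array(o["q"]),"tilt",np.degrees(np.arccos(-z[2])).round(1),"az",np.arctan2(z[1],z[0]).round(3),"x",M[:,0],"y",M[:,1],"z",z)
E
H="python3 -m handwheel"
$H '[[-0.1,-0.13,0,-0.02],[-0.24,-0.26,0,-0.04],[-0.4,-0.4,0,-0.06],[-0.55,-0.55,0,-0.08],[-0.7,-0.7,0,-0.093],[-0.88,-0.89,0,-0.093],[-0.88,-0.89,0,-0.093],[-0.88,-0.89,0,-0.093],[-0.88,-0.89,0,-0.093],[-0.88,-0.89,0,-0.093],[-0.88,-0.89,0,-0.093]]' >/dev/null; python3 st.py
$H '[[-1,0,0,0],[-1,0,0,0]]' >/dev/null; python3 st.py
$H '[[-1,0,0,0],[-1,0,0,0]]' >/dev/null; python3 st.py
$H '[[-0.7,0,-1,0],[-0.7,0,-1,0]]' >/dev/null; python3 st.py
$H '[[-0.7,0,-1,0],[-0.7,0,-1,0]]' >/dev/null; python3 st.py
$H '[[0,0,-1,0],[0,0,-1,0]]' >/dev/null; python3 st.py
$H '[[-1,0,-1,0]]' >/dev/null; python3 st.py
$H '[[-1,0,-1,0]]' >/dev/null; python3 st.py
```

```text
t 6.1333 p [0.838 0.199 0.449] q [ 0.089  0.824  0.284  0.049  1.967 -1.698] tilt 4.6 az 0.697 x [-0.97  -0.232 -0.071] y [-0.235  0.971  0.035] z [ 0.061  0.051 -0.997]
t 6.3 p [0.865 0.213 0.43 ] q [ 0.099  0.879  0.221  0.054  1.947 -1.691] tilt 6.1 az 0.591 x [-0.966 -0.237 -0.1  ] y [-0.241  0.97   0.036] z [ 0.088  0.059 -0.994]
t 6.4667 p [0.884 0.219 0.407] q [ 0.103  0.906  0.22   0.056  1.891 -1.689] tilt 7.7 az 0.512 x [-0.963 -0.236 -0.129] y [-0.243  0.969  0.036] z [ 0.117  0.066 -0.991]
t 6.6333 p [0.87  0.213 0.447] q [ 0.097  0.86   0.222  0.061  1.918 -1.691] tilt 8.7 az 0.486 x [-0.961 -0.234 -0.147] y [-0.242  0.97   0.037] z [ 0.134  0.071 -0.988]
t 6.8 p [0.854 0.207 0.497] q [ 0.09   0.804  0.218  0.067  1.941 -1.692] tilt 10.8 az 0.429 x [-0.955 -0.232 -0.184] y [-0.242  0.97   0.035] z [ 0.17   0.078 -0.982]
t 6.9667 p [0.817 0.195 0.56 ] q [ 0.078  0.726  0.218  0.073  2.009 -1.696] tilt 11.4 az 0.42 x [-0.954 -0.23  -0.195] y [-0.241  0.97   0.035] z [ 0.181  0.081 -0.98 ]
t 7.05 p [0.812 0.193 0.58 ] q [ 0.075  0.702  0.218  0.078  2.002 -1.695] tilt 13.1 az 0.391 x [-0.948 -0.228 -0.224] y [-0.241  0.97   0.034] z [ 0.21   0.086 -0.974]
t 7.1333 p [0.812 0.193 0.592] q [ 0.072  0.689  0.218  0.083  1.992 -1.695] tilt 14.5 az 0.379 x [-0.942 -0.225 -0.248] y [-0.241  0.97   0.035] z [ 0.232  0.092 -0.968]
```

```bash
H="python3 -m handwheel"
$H '[[-1,0,-0.7,0]]' >/dev/null; $H '[[-1,0,-0.7,0]]' >/dev/null; $H '[[-1,0,-0.7,0]]' >/dev/null; $H '[[-1,0,-0.7,0]]' >/dev/null; python3 st.py
$H '[[-1,0,-0.2,0]]' >/dev/null; $H '[[-1,0,-0.2,0]]' >/dev/null; $H '[[-1,0,-0.2,0]]' >/dev/null; $H '[[-1,0,-0.2,0]]' >/dev/null; python3 st.py
$H '[[-1,0,-0.4,0]]' >/dev/null; $H '[[-1,0,-0.4,0]]' >/dev/null; $H '[[-1,0,-0.4,0]]' >/dev/null; $H '[[-1,0,-0.4,0]]' >/dev/null; python3 st.py
```

```text
t 7.4667 p [0.815 0.191 0.628] q [ 0.063  0.65   0.219  0.101  1.938 -1.692] tilt 19.8 az 0.343 x [-0.917 -0.215 -0.337] y [-0.24   0.97   0.036] z [ 0.319  0.114 -0.941]
t 7.8 p [0.85  0.199 0.631] q [ 0.065  0.662  0.219  0.113  1.822 -1.688] tilt 25.8 az 0.318 x [-0.879 -0.201 -0.433] y [-0.24   0.97   0.036] z [ 0.413  0.136 -0.901]
t 8.1333 p [0.856 0.199 0.673] q [ 0.058  0.627  0.218  0.129  1.75  -1.687] tilt 32.0 az 0.301 x [-0.829 -0.186 -0.528] y [-0.241  0.97   0.036] z [ 0.506  0.157 -0.848]
```

```bash
H="python3 -m handwheel"
$H '[[-1,0,-0.3,0]]' >/dev/null; $H '[[-1,0,-0.3,0]]' >/dev/null; $H '[[-1,0,-0.3,0]]' >/dev/null; $H '[[-1,0,-0.3,0]]' >/dev/null;$H '[[-1,0,-0.3,0]]' >/dev/null; $H '[[-1,0,-0.3,0]]' >/dev/null; python3 st.py
$H '[[-1,0,-0.3,0]]' >/dev/null; $H '[[-1,0,-0.3,0]]' >/dev/null; $H '[[-1,0,-0.3,0]]' >/dev/null; $H '[[-1,0,-0.3,0]]' >/dev/null;$H '[[-1,0,-0.3,0]]' >/dev/null; $H '[[-1,0,-0.3,0]]' >/dev/null; python3 st.py
```

```text
t 8.6333 p [0.865 0.199 0.732] q [ 0.048  0.582  0.219  0.155  1.638 -1.685] tilt 41.0 az 0.285 x [-0.739 -0.159 -0.655] y [-0.241  0.97   0.036] z [ 0.63   0.184 -0.755]
t 9.1333 p [0.852 0.192 0.809] q [ 0.031  0.514  0.219  0.185  1.551 -1.685] tilt 50.0 az 0.274 x [-0.631 -0.128 -0.765] y [-0.241  0.97   0.036] z [ 0.737  0.207 -0.643]
```

The fingers now lean 50° forward at azimuth 0.27, close to the stand's 0.244. The waypoints come from the fitted wheel pose.

```bash
cat > wp.py <<'E'
import sys;from st import *
p=np.load("p.npy")
for a in sys.argv[1:]:
    x,r,f=map(float,a.split(","))
    t=S(p,W(np.radians(f),r/1e3,x/1e3))[0]-.008*z
    print(a,"TCP",t,"frac",(M.T@(t-np.array(o["position"]))/.3).round(3))
E
python3 wp.py -150,200,-190 -110,72,-195; python3 - <<'E'
from st import *
for P in [(.45,.0,.55)]: print((M.T@(np.array(P)-o["position"])/.3).round(3))
E
```

```text
t 9.1333 p [0.852 0.192 0.809] q [ 0.031  0.514  0.219  0.185  1.551 -1.685] tilt 50.0 az 0.274 x [-0.631 -0.128 -0.765] y [-0.241  0.97   0.036] z [ 0.737  0.207 -0.643]
-150,200,-190 TCP [ 0.485 -0.084  0.384] frac [ 1.974 -0.65  -0.18 ]
-110,72,-195 TCP [ 0.52  -0.059  0.257] frac [ 2.215 -0.611  0.196]
t 9.1333 p [0.852 0.192 0.809] q [ 0.031  0.514  0.219  0.185  1.551 -1.685] tilt 50.0 az 0.274 x [-0.631 -0.128 -0.765] y [-0.241  0.97   0.036] z [ 0.737  0.207 -0.643]
[ 1.589 -0.331 -0.564]
```

```bash
H="python3 -m handwheel"
$H '[[0.1,-0.03,-0.05,0],[0.2,-0.06,-0.1,0],[0.35,-0.1,-0.2,0],[0.5,-0.15,-0.3,0],[0.6,-0.2,-0.35,0],[0.7,-0.25,-0.35,0],[0.85,-0.3,-0.35,0],[1,-0.3,-0.35,0],[1,-0.3,-0.35,0],[1,-0.3,-0.35,0],[1,-0.3,-0.35,0],[1,-0.3,-0.35,0]]' >/dev/null; python3 wp.py -150,200,-190
$H '[[0.1,-0.03,0,0],[0.2,-0.06,0,0],[0.3,-0.1,0,0],[0.4,-0.15,0,0],[0.5,-0.2,0.05,0],[0.6,-0.25,0.1,0],[0.7,-0.3,0.15,0],[0.8,-0.35,0.17,0],[0.9,-0.35,0.17,0],[0.97,-0.35,0.17,0],[0.97,-0.35,0.17,0],[0.97,-0.35,0.17,0]]' >/dev/null; python3 wp.py -150,200,-190 -110,72,-195
```

```text
t 10.1333 p [0.608 0.045 0.647] q [-0.332 -0.06   1.406  0.517  1.079 -2.205] tilt 50.1 az 0.271 x [-0.629 -0.129 -0.767] y [-0.24   0.97   0.034] z [ 0.739  0.206 -0.641]
-150,200,-190 TCP [ 0.485 -0.084  0.384] frac [ 0.984 -0.347  0.171]
t 11.1333 p [ 0.511 -0.046  0.435] q [-0.68  -0.079  1.942  0.838  0.905 -2.854] tilt 47.0 az 0.247 x [-0.674 -0.113 -0.73 ] y [-0.207  0.977  0.04 ] z [ 0.709  0.179 -0.682]
-150,200,-190 TCP [ 0.485 -0.084  0.384] frac [ 0.195 -0.11   0.033]
-110,72,-195 TCP [ 0.52  -0.058  0.257] frac [ 0.417 -0.069  0.42 ]
```

Joint 6 reached its limit there. A half turn about the tool axis gives the same finger pose with the joint in mid-range, so I'll back up and turn.

```bash
H="python3 -m handwheel"
$H '[[-0.1,0,-0.1,0.02],[-0.2,0,-0.15,0.04],[-0.2,0,-0.15,0.06],[-0.2,0,-0.15,0.08],[-0.2,0,-0.15,0.1],[-0.2,0,-0.15,0.12],[-0.2,0,-0.15,0.14],[-0.2,0,-0.15,0.16],[-0.2,0,-0.15,0.18],[-0.2,0,-0.15,0.2],[-0.2,0,-0.15,0.22],[-0.2,0,-0.15,0.24],[-0.2,0,-0.15,0.26],[-0.2,0,-0.15,0.26]]' >/dev/null; python3 st.py
$H '[[0,0,0,0.02],[0,0,0,0.04],[0,0,0,0.06],[0,0,0,0.08],[0,0,0,0.1],[0,0,0,0.12],[0,0,0,0.14],[0,0,0,0.16],[0,0,0,0.18],[0,0,0,0.2],[0,0,0,0.22],[0,0,0,0.24],[0,0,0,0.24]]' >/dev/null; python3 wp.py -150,200,-190 -110,72,-195
```

```text
t 12.3 p [ 0.52  -0.048  0.51 ] q [-0.666 -0.13   1.779  0.731  1.047 -1.021] tilt 47.0 az 0.246 x [-0.16   0.983  0.09 ] y [0.686 0.046 0.726] z [ 0.71   0.178 -0.682]
t 13.3833 p [ 0.52  -0.049  0.51 ] q [-0.666 -0.13   1.779  0.731  1.047  0.484] tilt 47.0 az 0.246 x [0.674 0.11  0.73 ] y [ 0.205 -0.978 -0.042] z [ 0.71   0.178 -0.682]
-150,200,-190 TCP [ 0.485 -0.084  0.384] frac [-0.396  0.108  0.183]
-110,72,-195 TCP [ 0.52  -0.058  0.257] frac [-0.618  0.067  0.57 ]
```

```bash
H="python3 -m handwheel"
$H '[[-0.1,0.03,0.05,0],[-0.2,0.06,0.1,0],[-0.3,0.1,0.15,0],[-0.4,0.1,0.18,0],[-0.44,0.1,0.25,0],[-0.48,0.09,0.35,0],[-0.53,0.08,0.42,0],[-0.58,0.07,0.5,0],[-0.62,0.07,0.57,0],[-0.62,0.07,0.57,0],[-0.62,0.07,0.57,0]]' >/dev/null; python3 wp.py -110,72,-195 -40,72,-195 -3,72,-195
python3 - <<'E'
from h import *
s=vision.camera("side");w=vision.camera("wrist");t=vision.camera("top")
hs=cv2.cvtColor(s["frame"],cv2.COLOR_RGB2HSV)
a=cv2.resize(s["frame"][80:290,190:340],None,fx=2.6,fy=2.6,interpolation=cv2.INTER_CUBIC)[:,:390]
b=cv2.resize(w["frame"],(400,300));c=cv2.resize(t["frame"][120:245,205:360],(400,323))[:246]
im=np.zeros((546,800,3),np.uint8);im[:a.shape[0],:390]=a;im[:300,400:]=b;im[300:546,400:]=c
cv2.imwrite("pics/g.png",im[...,::-1])
E
```

```text
t 14.3 p [ 0.52  -0.059  0.255] q [-0.694  0.282  2.209  1.448  0.637 -0.544] tilt 46.9 az 0.25 x [0.676 0.111 0.728] y [ 0.207 -0.977 -0.043] z [ 0.707  0.18  -0.684]
-110,72,-195 TCP [ 0.52  -0.058  0.257] frac [ 0.007 -0.003 -0.004]
-40,72,-195 TCP [ 0.588 -0.041  0.257] frac [ 0.167 -0.011  0.167]
-3,72,-195 TCP [ 0.624 -0.032  0.257] frac [ 0.251 -0.016  0.257]
```

View pics/g.png

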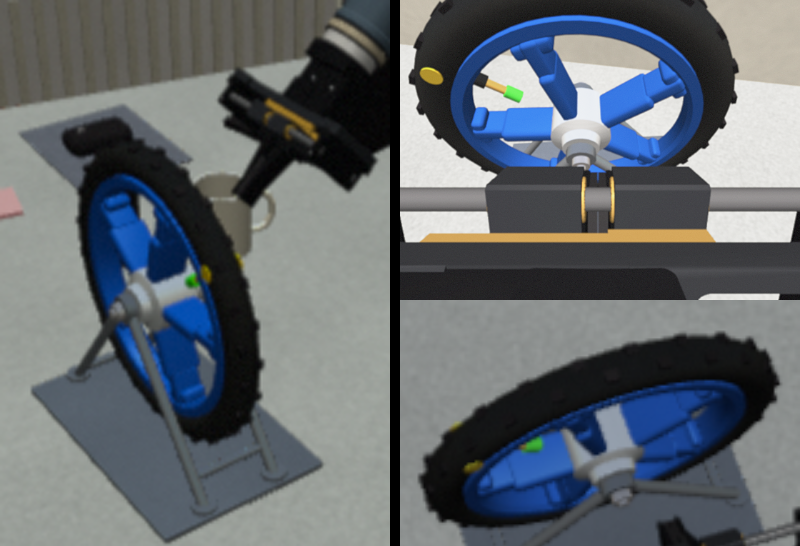

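The wrist view, from the front, shows the open upper half: valve at upper left (dot ~(431,75), cap ~(514,93)), one spoke at the left, one at top-left and one at upper right. The finger is ready in front of the gap to the right of the top spoke. I'll check the residuals in this view, then enter.

```bash
cat > ang.py <<'E'
from st import *
from scipy.optimize import least_squares
def blobs(f):
    hsv=cv2.cvtColor(f,cv2.COLOR_RGB2HSV);out=[]
    for lo,hi in[((45,120,60),(75,255,255)),((22,140,90),(33,255,255))]:
        k,l,s,ce=cv2.connectedComponentsWithStats(cv2.inRange(hsv,lo,hi))
        out.append([(ce[i].round(1).tolist(),int(s[i,4]),s[i,2:4].tolist()) for i in range(1,k) if s[i,4]>6])
    return out
def wristcam():
    o=robot.get_obs();w=vision.camera("wrist");T=np.eye(4);T[:3,:3]=R.from_quat(o["tool_rot"]).as_matrix();T[:3,3]=o["position"]
    w["cam_to_world"]=T@w["hand_eye"];return w
E
python3 - <<'E'
from ang import *
w=wristcam();p=np.load("p.npy");print("wrist g,y",blobs(w["frame"]))
print(proj(w,S(p,[W(p[3],.079,0),W(p[3],.145,-.0175),[-.062,0,.182]])))
s=vision.camera("side");print("side",blobs(s["frame"]))
r=vision.look_for("side","valve");print(r[:1])
E
```

```text
t 14.45 p [ 0.52  -0.06   0.257] q [-0.695  0.278  2.209  1.448  0.637 -0.545] tilt 47.0 az 0.244 x [0.673 0.113 0.731] y [ 0.206 -0.978 -0.039] z [ 0.71   0.177 -0.681]
wrist g,y [[([158.0, 132.7], 382, [26, 24])], [([43.4, 107.4], 585, [33, 24]), ([128.8, 120.6], 8, [7, 4]), ([138.7, 124.7], 10, [8, 4])]]
[[156.731 131.997]
 [ 41.455 105.993]
 [250.189 239.184]]
side [[([263.7, 187.5], 16, [5, 5])], [([269.0, 185.0], 13, [3, 5])]]
[]
```

The model agrees with the wrist view within 2 px. Entering.

```bash
H="python3 -m handwheel"
$H '[[0.05,0,0.05,0],[0.1,0,0.1,0],[0.14,-0.01,0.14,0],[0.18,-0.01,0.18,0],[0.21,-0.015,0.21,0],[0.24,-0.015,0.245,0],[0.25,-0.015,0.257,0],[0.25,-0.015,0.257,0]]'; python3 wp.py -3,72,-195 -3,72,-185 -3,72,-175 -3,72,-165 -3,72,-155 -3,72,-145 -3,72,-135 -3,72,-125 -3,72,-118 -3,72,-110 -3,72,-130
```

```text
time: 15.27
position: [0.6244, -0.0333, 0.2581]
tool_rot: [0.913, 0.087, 0.394, -0.06]
ft_force: [-0.7, 0.6, 0.3]
grip_width: 0.0004
grip_force: 0.0
t 15.2667 p [ 0.624 -0.033  0.258] q [-0.472  0.376  1.993  1.402  0.51  -0.289] tilt 47.0 az 0.246 x [0.674 0.111 0.73 ] y [ 0.206 -0.978 -0.041] z [ 0.709  0.178 -0.682]
-3,72,-195 TCP [ 0.624 -0.032  0.257] frac [-0.003 -0.003  0.002]
-3,72,-185 TCP [ 0.621 -0.02   0.259] frac [-0.    -0.044 -0.003]
-3,72,-175 TCP [ 0.618 -0.008  0.259] frac [-0.003 -0.086 -0.003]
-3,72,-165 TCP [0.615 0.004 0.257] frac [-0.01  -0.127  0.002]
-3,72,-155 TCP [0.612 0.015 0.253] frac [-0.023 -0.166  0.012]
-3,72,-145 TCP [0.609 0.026 0.246] frac [-0.04  -0.201  0.026]
-3,72,-135 TCP [0.607 0.035 0.238] frac [-0.061 -0.232  0.045]
-3,72,-125 TCP [0.605 0.043 0.229] frac [-0.086 -0.257  0.067]
-3,72,-118 TCP [0.604 0.047 0.221] frac [-0.105 -0.272  0.084]
-3,72,-110 TCP [0.603 0.051 0.212] frac [-0.128 -0.284  0.104]
-3,72,-130 TCP [0.606 0.039 0.234] frac [-0.073 -0.245  0.055]
```

```bash
H="python3 -m handwheel"
$H '[[0,-0.022,0,0],[0,-0.044,0,0],[0,-0.065,-0.003,0],[-0.003,-0.086,-0.003,0],[-0.006,-0.106,0,0],[-0.01,-0.127,0.002,0],[-0.016,-0.147,0.006,0],[-0.023,-0.166,0.012,0]]'; $H '[[-0.009,-0.018,0.007,0],[-0.017,-0.035,0.014,0],[-0.028,-0.05,0.023,0],[-0.038,-0.066,0.033,0],[-0.05,-0.079,0.043,0],[-0.063,-0.091,0.055,0],[-0.072,-0.098,0.063,0],[-0.082,-0.106,0.072,0],[-0.092,-0.112,0.081,0],[-0.105,-0.118,0.092,0],[-0.105,-0.118,0.092,0]]'; python3 - <<'E'
from ang import *
w=wristcam();p=np.load("p.npy");b=blobs(w["frame"]);print(b)
s=vision.camera("side");print("side",blobs(s["frame"]))
cv2.imwrite("pics/h.png",np.hstack([w["frame"][:,:,::-1][:400,:],s["frame"][80:480,180:400,::-1] if 0 else cv2.resize(s["frame"][80:290,190:310],(229,400))[:,:,::-1]]))
E
```

```text
time: 15.93
position: [0.6111, 0.0156, 0.252]
tool_rot: [0.913, 0.086, 0.394, -0.06]
ft_force: [0.8, -3.9, 0.8]
grip_width: 0.0008
grip_force: 1.5
time: 16.85
position: [0.6015, 0.0529, 0.2109]
tool_rot: [0.913, 0.087, 0.393, -0.062]
ft_force: [-0.9, 0.6, -0.0]
grip_width: 0.0006
grip_force: 0.0
t 16.85 p [0.601 0.053 0.211] q [-0.29   0.448  2.111  1.943  0.415 -0.731] tilt 46.9 az 0.251 x [0.676 0.11  0.729] y [ 0.207 -0.977 -0.045] z [ 0.707  0.181 -0.684]
[[], []]
side [[([266.6, 217.3], 25, [6, 6])], [([269.4, 221.7], 10, [4, 5]), ([273.1, 240.4], 9, [3, 4])]]
```

View pics/h.png

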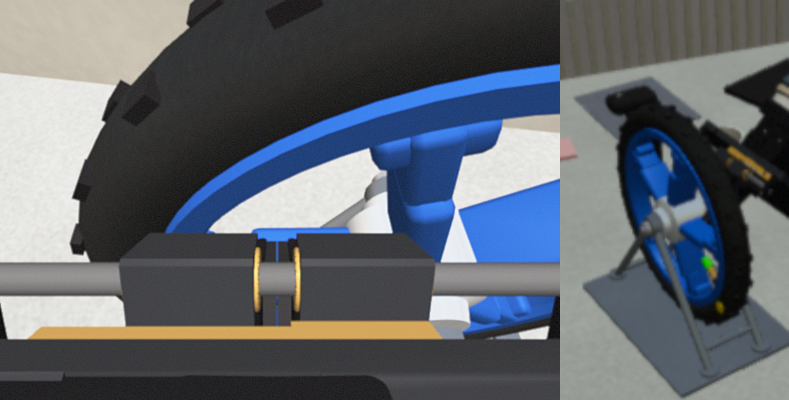

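The first spoke push worked: no force on the tool, valve now at lower left (cap in the side view at (267,217)). I'll estimate the angle and plan the return.

```bash
cat > th.py <<'E'
from ang import *
def theta(cam,g,y=None):
    p=np.load("p.npy")
    def F(v):
        e=[proj(cam,S(p,W(v[0],.079,0)))[0]-g]
        if y is not None:e.append(proj(cam,S(p,W(v[0],.145,.0175)))[0]-y)
        return np.concatenate(e)
    best=min((least_squares(F,[a]) for a in np.radians([-130,-90,-60,-30,0,30])),key=lambda r:r.cost)
    return np.degrees(best.x[0]),best.fun.round(1)
E
python3 - <<'E'
from th import *
s=dict(np.load("side.npz"));print(theta(s,[266.6,217.3],[273.1,240.4]))
E
python3 wp.py -3,72,-130 -110,72,-130 -110,72,-197
```

```text
t 16.95 p [0.601 0.053 0.211] q [-0.29   0.448  2.11   1.94   0.414 -0.729] tilt 46.9 az 0.25 x [0.676 0.11  0.728] y [ 0.207 -0.977 -0.044] z [ 0.707  0.181 -0.684]
(np.float64(-58.91585683211442), array([-0. , -0.3,  0.1,  0.2]))
t 16.95 p [0.601 0.053 0.211] q [-0.29   0.448  2.11   1.94   0.414 -0.729] tilt 46.9 az 0.25 x [0.676 0.11  0.728] y [ 0.207 -0.977 -0.044] z [ 0.707  0.181 -0.684]
-3,72,-130 TCP [0.606 0.039 0.234] frac [ 0.061  0.044 -0.049]
-110,72,-130 TCP [0.502 0.013 0.234] frac [-0.183  0.057 -0.309]
-110,72,-197 TCP [ 0.521 -0.061  0.256] frac [-0.114  0.307 -0.362]
```

```bash
H="python3 -m handwheel"
$H '[[0.03,0.022,-0.025,0],[0.06,0.044,-0.05,0],[0.06,0.044,-0.05,0],[0,0.045,-0.12,0],[-0.06,0.05,-0.18,0],[-0.12,0.055,-0.24,0],[-0.18,0.057,-0.31,0],[-0.16,0.15,-0.325,0],[-0.14,0.23,-0.345,0],[-0.114,0.307,-0.362,0],[-0.114,0.307,-0.362,0],[-0.114,0.307,-0.362,0]]'; python3 wp.py -3,72,-197; python3 - <<'E'
from th import *
w=wristcam();print(blobs(w["frame"]));s=vision.camera("side");b=blobs(s["frame"]);print(b,theta(s,b[0][0][0]))
E
```

```text
time: 17.95
position: [0.5215, -0.0626, 0.2572]
tool_rot: [0.913, 0.086, 0.394, -0.06]
ft_force: [-0.7, 0.5, 0.1]
grip_width: 0.0005
grip_force: 0.0
t 17.95 p [ 0.522 -0.063  0.257] q [-0.697  0.279  2.202  1.438  0.639 -0.532] tilt 47.0 az 0.245 x [0.675 0.11  0.73 ] y [ 0.204 -0.978 -0.042] z [ 0.709  0.177 -0.682]
-3,72,-197 TCP [ 0.624 -0.035  0.256] frac [ 0.24  -0.021  0.262]
t 17.95 p [ 0.522 -0.063  0.257] q [-0.697  0.279  2.202  1.438  0.639 -0.532] tilt 47.0 az 0.245 x [0.675 0.11  0.73 ] y [ 0.204 -0.978 -0.042] z [ 0.709  0.177 -0.682]
[[([178.6, 206.4], 258, [22, 16])], [([166.2, 212.9], 8, [7, 3]), ([128.5, 242.6], 113, [16, 9])]]
[[([266.6, 217.3], 25, [6, 6])], [([269.4, 221.8], 10, [4, 5]), ([273.1, 240.4], 9, [3, 4])]] (np.float64(-58.0194990040713), array([-0.2, -0.1]))
```

```bash
H="python3 -m handwheel"
$H '[[0.05,-0.005,0.05,0],[0.1,-0.01,0.1,0],[0.14,-0.012,0.15,0],[0.18,-0.015,0.19,0],[0.21,-0.02,0.225,0],[0.24,-0.021,0.262,0],[0.24,-0.021,0.262,0]]'; python3 wp.py -3,72,-185 -3,72,-175 -3,72,-165 -3,72,-155 -3,72,-145 -3,72,-135 -3,72,-127
```

```text
time: 18.63
position: [0.625, -0.0311, 0.2551]
tool_rot: [0.913, 0.088, 0.393, -0.062]
ft_force: [0.2, -0.2, -0.8]
grip_width: 0.0004
grip_force: 0.0
t 18.6333 p [ 0.625 -0.031  0.255] q [-0.468  0.382  1.994  1.409  0.509 -0.296] tilt 46.9 az 0.252 x [0.676 0.112 0.729] y [ 0.209 -0.977 -0.044] z [ 0.707  0.182 -0.684]
-3,72,-185 TCP [ 0.621 -0.02   0.259] frac [ 0.005 -0.038 -0.012]
-3,72,-175 TCP [ 0.618 -0.008  0.259] frac [ 0.003 -0.08  -0.012]
-3,72,-165 TCP [0.615 0.004 0.257] frac [-0.005 -0.121 -0.007]
-3,72,-155 TCP [0.612 0.015 0.253] frac [-0.017 -0.159  0.003]
-3,72,-145 TCP [0.609 0.026 0.246] frac [-0.035 -0.194  0.018]
-3,72,-135 TCP [0.607 0.035 0.238] frac [-0.056 -0.225  0.036]
-3,72,-127 TCP [0.606 0.041 0.231] frac [-0.076 -0.246  0.054]
```

```bash
H="python3 -m handwheel"
$H '[[0,-0.025,-0.003,0],[0.002,-0.05,-0.006,0],[0.001,-0.07,-0.006,0],[0,-0.091,-0.006,0],[-0.004,-0.112,-0.003,0],[-0.008,-0.133,-0.001,0],[-0.014,-0.153,0.004,0],[-0.02,-0.171,0.009,0],[-0.029,-0.19,0.016,0],[-0.037,-0.206,0.023,0],[-0.048,-0.222,0.032,0],[-0.058,-0.237,0.042,0],[-0.068,-0.247,0.05,0],[-0.078,-0.257,0.059,0],[-0.078,-0.257,0.059,0]]'; python3 wp.py -3,72,-127 -3,72,-124 -3,72,-122; python3 - <<'E'
from th import *
s=vision.camera("side");b=blobs(s["frame"]);print(b,theta(s,b[0][0][0]))
E
```

```text
time: 19.88
position: [0.6042, 0.044, 0.2296]
tool_rot: [0.913, 0.087, 0.393, -0.062]
ft_force: [-0.0, -0.1, -0.1]
grip_width: 0.0002
grip_force: 0.1
t 19.8833 p [0.604 0.044 0.23 ] q [-0.311  0.407  2.087  1.775  0.409 -0.567] tilt 46.9 az 0.251 x [0.676 0.11  0.729] y [ 0.207 -0.977 -0.045] z [ 0.707  0.182 -0.683]
-3,72,-127 TCP [0.606 0.041 0.231] frac [ 0.005  0.009 -0.001]
-3,72,-124 TCP [0.605 0.044 0.228] frac [-0.003  0.002  0.006]
-3,72,-122 TCP [0.605 0.045 0.226] frac [-0.008 -0.002  0.011]
t 19.8833 p [0.604 0.044 0.23 ] q [-0.311  0.407  2.087  1.775  0.409 -0.567] tilt 46.9 az 0.251 x [0.676 0.11  0.729] y [ 0.207 -0.977 -0.045] z [ 0.707  0.182 -0.683]
[[([253.1, 217.9], 7, [3, 5])], [([250.8, 237.7], 9, [3, 5])]] (np.float64(-2.074884857632279), array([ 1.3, -1.4]))
```

The angle is about -2°, but the cap is partly hidden in that view. I'll let go, withdraw and check from the clear front view.

```bash
H="python3 -m handwheel"
$H '[[0.03,0.03,-0.025,0],[0.05,0.05,-0.04,0],[0.05,0.05,-0.04,0],[-0.01,0.05,-0.11,0],[-0.07,0.055,-0.17,0],[-0.13,0.06,-0.23,0],[-0.19,0.06,-0.3,0],[-0.23,0.06,-0.45,0],[-0.23,0.1,-0.6,0],[-0.23,0.1,-0.6,0],[-0.23,0.1,-0.6,0],[-0.23,0.1,-0.6,0]]'; python3 - <<'E'
from th import *
p=np.load("p.npy");w=wristcam();s=vision.camera("side")
for n,c in(("w",w),("s",s)):
    print(n,blobs(c["frame"]))
    for a in(-6,-3,0,3): print(a,proj(c,S(p,[W(np.radians(a),.079,0),W(np.radians(a),.145,-.0175 if n=="w" else .0175)])).round(1).tolist())
a=w["frame"];b=cv2.resize(s["frame"][110:290,195:315],(240,360))
im=np.zeros((420,800,3),np.uint8);im[:,:560]=a;im[:360,560:]=b;cv2.imwrite("pics/i.png",im[...,::-1])
E
```

```text
time: 20.93
position: [0.437, -0.0269, 0.302]
tool_rot: [0.913, 0.086, 0.394, -0.06]
ft_force: [0.8, -0.5, -0.8]
grip_width: 0.0005
grip_force: 0.0
t 20.9333 p [ 0.437 -0.027  0.302] q [-0.82   0.025  2.328  1.221  0.749 -0.369] tilt 47.0 az 0.244 x [0.674 0.11  0.73 ] y [ 0.204 -0.978 -0.041] z [ 0.71   0.177 -0.682]
w [[([300.9, 192.8], 40, [8, 8])], [([300.2, 227.0], 66, [13, 7])]]
-6 [[296.9, 187.7], [292.4, 227.3]]
-3 [[300.3, 187.7], [298.0, 227.2]]
0 [[303.7, 187.6], [303.6, 227.0]]
3 [[307.0, 187.3], [309.2, 226.6]]
s [[([253.1, 217.9], 7, [3, 5])], [([250.8, 237.7], 9, [3, 5])]]
-6 [[255.4, 217.3], [252.5, 239.2]]
-3 [[254.6, 216.7], [251.1, 237.9]]
0 [[253.8, 216.0], [249.7, 236.6]]
3 [[253.0, 215.2], [248.3, 235.2]]
```

View pics/i.png

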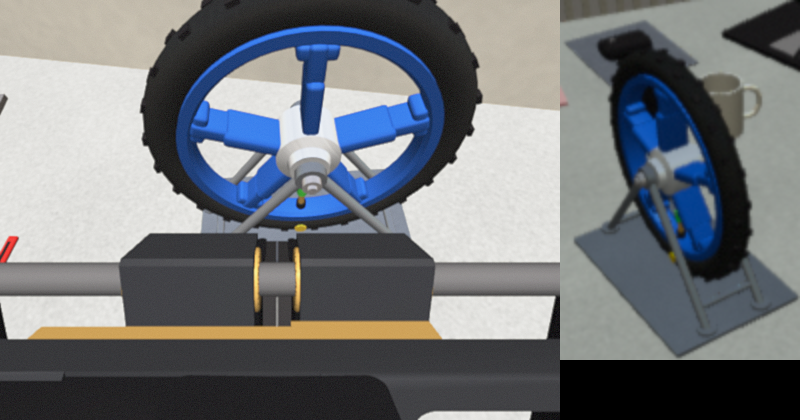

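The front view shows the valve at the bottom, with the dot at (300,227) against 303.6 for exactly home. The other camera agrees: about 2° off, within the 7° limit. The hand is clear and the stand matches the fit, so I'm handing in.

```bash
python3 -c "
from rig import job
print(job.hand_in())"
```

```text
the job is handed in; nothing more can be done
None
```

I handed the job in with the valve about 2° from the very bottom (limit 7°) after two spoke pushes, the wheel at rest and the hand clear. The hand-in gave no verdict. To reach the spokes I tilted the hand 47–50° by pulling repeatedly past the arm's reach limit, because a straight-down hand could not reach them past the tyre.

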